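# Store the short spectacle temple, then hold the long one against a sprung stop

### The arm

A 6-joint arm with a two-finger parallel gripper is mounted at the origin on the work surface. World frame = base frame: x ahead of the robot, y to its left, z up, the work surface at z = 0. Lengths are in mm, angles in rad, forces in N, time in s.
With the tool pointing down it reaches from about 275 to 875 mm from the base axis. Payload 12.5 kg.
Tool frame: the origin (TCP) lies midway between the tips of the shut fingers; the grasp point (between the pads) lies 19 mm behind it; z points along the fingers, y is the line along which they close (so a half turn about z gives the same grasp; the last joint's range is limited). The gripper opens to 85 mm and grips with 20 to 120 N. Pads are 22 mm wide; open, the fingers measure 114 mm over their backs; the gripper's body (76 mm by 85 mm) begins 54 mm behind the grasp point. The pads swing forward as they close: fully open they stand 13 mm farther back than shut.
Start: joints at [1.175, 0.351, 1.652, -0, 1.139, -0.085], TCP at [168.169, 523.644, 231.29] pointing down, gripper open.
Joint ranges: [-2.75, 2.75], [-0.79, 2.1], [0.01, 2.65], [-1.57, 4.71], [0.07, 3.14], [-2.87, 2.87]. Speed limits (rad/s): [2.22, 2.22, 2.79, 3.14, 3.14, 3.14].

### API

Orientations are given as a rotation vector (axis times angle).
In Python, from rig import get_state, read_camera, close_job, recognise, masks_of, spot_point gives the robot as it stands. The module is installed in compiled form; this text tells all that it offers.
- The arm moves only by the tool tcp_steps, called as name(argument=value, ...), one argument or row to a line, values as JSON. Schema: {"type":"object","properties":{"increments":{"type":"array","items":{"type":"number"},"minItems":4,"maxItems":40},"finger_gap":{"type":"number"},"only":{"type":"string"},"quiet":{"type":"boolean"},"lines":{"type":"string"}},"required":["increments"],"additionalProperties":false}. increments is one flat list of numbers that holds 1 to 10 rows one after another, with no inner brackets; each row has 4 numbers: dx, dy, dz in shares of 600 mm (1.0 is 600 mm), then a turn about the tool's z in a scale on which 1.0 is pi rad; each row shifts and turns the commanded pose from where the row before left it, along the tool's axes as they then stand; what a row does not reach is not made up. A row lasts 1/12 s, in which the tool goes at most 41.7 mm and 0.125 rad, less where a joint would pass 70% of its speed; a pose out of reach is approached as far as the arm can. finger_gap is the finger opening in mm, set as the call begins (left out keeps the last). The fingers move at their own pace and stop on an object; the grip force is fixed at half the most. Time passes only in rows, so rows that do not move let the fingers close. The tool returns the time, the measured TCP pose, the force, the opening and the grip force at its end. only (a regular expression) keeps the lines of the reply that match it, lines (a string "A,B") keeps lines A to B, and quiet returns only ok. Input that does not fit is refused with a message, and nothing moves.
- get_state(): the state, without advancing time (a new reading comes with each control period).
- read_camera(name): name is "side" or "top" or "wrist"; returns a dict with "color" (384x512x3 uint8, red, green, blue), "intrinsics" (3x3 intrinsics, pixels), "eye" and "rotation" of the camera in the world; the wrist camera has in their place "mount" (4x4, takes a point from camera to tool coordinates, whose origin is the TCP and whose axes are the flange's). Camera axes: x right, y down, z forward; pixel columns grow to the right and rows downward; lengths in mm; the calibration is good to about 2 mm. A picture is of the moment at which its call begins: read the wrist's pose just before it. There is no depth.
- close_job(): hands the job in; it is judged then, once.
Trained networks look in the newest picture that a camera, given by its name, has taken for a name from the list of things; names that differ only in an ending like _2 or _b are one class to them, and where a whole thing is asked for, a point or a joint stands for the part that bears it (a point fixed in the world has none). Each returns a list of dicts, best first, with "p" (0 to 1); they miss things now and then, are a little off and sometimes report something else, mostly with a low value. They report only what shows in the picture. A call takes as long as a camera call. They do not tell look-alikes from the thing itself.
- recognise(camera, name): "box" ([left, top, width, height] in pixels, round what is visible of it).
- masks_of(camera, name): "pixels" (384x512 bool, what is visible of it) and "box" ([left, top, width, height] in pixels, round what is visible of it).
- spot_point(camera, name): "xy" ([column, row] in pixels: a listed point, or the origin of a listed thing).
The state is a dict: "time_s": time; "qpos": joint angles; "qd": joint speeds; "joint_torque": joint torques, N m; "eef_pos": TCP position; "orientation": TCP orientation; "ft_force": force on the tool from outside, world axes, zero at the start; "moment": the same for the moment, N m; "grip_width": finger opening in mm; "grip_force": force on a finger pad.
Only numpy, scipy, OpenCV 4.12 (cv2) and the standard library are available. Lean on these libraries where they do the work, as an engineer would, in place of code of your own. Each camera call takes 0.05 s, during which the arm holds its last target. There are 200 camera calls.

### The job

Two loose look-alike black spectacle side arms lie directly on the green mat: put the short one flat into the empty shorter row of the parts tray and let go of it. Then lay the long one flat on the screwing jig along the line on its bed, metal hinge end square against the middle of the steel sprung stop, and push the stop back with it until the tip of the red pointer stands in the green band, without ever driving the stop to the end of its travel. Finish while you are still gripping it and keeping up that steady push, so that a colleague can fit the hinge screw, and leave the temple already in the tray, the spray bottle, the spectacle case and the screwdriver where they are.

Things in the scene. Friction and masses are not known exactly. Their poses are not given: they have to be found in the camera images.
- long_temple: Long loose spectacle side arm (temple), black, 149 mm overall, 8 mm thick, about 30 g, lying on its side. Origin: underside, middle line of the straight part; +x runs to the metal hinge end, z up. Straight part 16 mm wide, x = -50 to 47 mm, then a steel hinge barrel (14 mm wide), front at x = 55; the ear end (13 mm wide) bends 26 degrees towards -y, to x = -94 mm.
- long_temple_hinge (a point): Front of the long temple's hinge barrel, the point that meets the stop: 55 mm ahead of its origin and 4 mm above its underside.
- short_temple: Short loose spectacle side arm (temple), black, 107 mm overall, 8 mm thick, about 24 g, lying on its side. Origin: underside, middle line of the straight part; +x runs to the metal hinge end, z up. Straight part 16 mm wide, x = -32 to 32 mm, then a steel hinge barrel (14 mm wide), front at x = 40; the ear end (13 mm wide) bends 26 degrees towards -y, to x = -67 mm.
- tray: Grey parts tray with white walls, fixed, 183 x 162 mm; walls 10 mm high, 4 mm thick; floor 4 mm. Origin: centre of its underside, z up. Two rows run along its x: the empty short row on the +y side, shortened at the -x end by a blue filler block, and the long row on the -y side, where another long temple already lies.
- short_row (a point): Centre of the floor of the empty short row, 4 mm above the mat; axes as the tray. The row is 140 mm long (x) and 75 mm wide (y) inside; its walls rise 6 mm above this floor. The short temple fits lengthwise, either way round, with about 16 mm to spare at each end when its overall middle (14 mm behind its origin) is at this point.
- jig: Screwing jig, fixed: aluminium base 285 x 70 x 8 mm with a dark line along its bed and a grey housing at the +x end (46 mm wide, x = 100 to 175 mm, top 40 mm above the mat). Origin: at mat height under the line, 60 mm short of the stop's face at rest. +x runs along the line towards the stop: the push direction; z up.
- bed (a point): The jig's origin raised to the top of the bed, 8 mm above the mat; axes as the jig. The flat bed is free from x = -105 to +60 mm.
- stop_face (a point): Middle of the face of the stop, 4 mm above the bed; it moves with the stop, axes as the jig. The stop is a steel block 36 mm wide, from 2 mm to 28 mm above the bed, facing the jig's -x.
- stop (a joint): How far the stop is pushed back along the jig's +x, in m: 0 at rest, 0.030 at the end. Its spring pushes back with 2 N plus 0.5 N per mm. The red pointer rides on the stop; its tip is over the green band on the housing's top from 0.010 to 0.020 (7 to 12 N) and over the yellow from 0.027, which counts as the end of its travel.
- stored_temple: Bystander: another long black temple (149 mm) lying in the tray's long row; origin and axes as the long temple.
- spray: Bystander: small white spray bottle, 32 mm across, 115 mm high, upright; origin at the centre of its underside.
- case: Bystander: brown spectacle case, 62 x 155 x 36 mm, long along its y; origin at the centre of its underside.
- driver: Bystander: screwdriver 130 mm long lying on the mat along its own x; origin on its underside.
Mind the look-alikes: they are no part of the job. Leave any blue or yellow look-alike of the long_temple alone.

How it is judged (in metres and radians):
On the way, in this order (a step that is already met when the one before it is completed fails the run):
1. the short temple lies flat in the empty short row, let go (x of short_temple in the frame of short_row between -0.04 and 0.04 m and y of short_temple in the frame of short_row between -0.035 and 0.035 m and z of short_temple in the frame of short_row between -0.003 and 0.003 m and angle between short_temple's own z axis and vertical below 0.04 rad and contact force between the fingers and short_temple below 0.05 N and linear speed of short_temple below 0.02 m/s), for 0.2 s.
2. the gripped long temple, flat on the bed, pushes the stop into the green band with its hinge end (value of joint stop between 0.0095 and 0.0205 m and contact force between long_temple and stop between 5 and 14 N and x of long_temple_hinge in the frame of stop_face between -0.004 and 0.003 m and y of long_temple_hinge in the frame of bed between -0.009 and 0.009 m and z of long_temple in the frame of bed between -0.003 and 0.005 m and angle between the x axis of long_temple and the x axis of jig, either way round below 0.14 rad and angle between long_temple's own z axis and vertical below 0.08 rad and contact force between the fingers and long_temple above 3 N and linear speed of long_temple below 0.01 m/s), for 0.4 s.
At the end, for the whole second after the job is handed in: Short temple flat (3 mm, 0.04 rad), still and released in the short row (origin within 40 x 35 mm of its centre). Long temple gripped, still, flat on the bed (5 mm, 0.08 rad), in line (0.14 rad, hinge within 9 mm), pressing the stop with 5 to 14 N, the stop pushed back 9.5 to 20.5 mm (all of step 1 and all of step 2); the arm keeps its last pose, push and grip.
It fails at once if the stop was driven to the end of its travel (beyond 27 mm) (value of joint stop above 0.027 m).
It fails at once if a bystander was moved by more than 15 mm (distance of any of stored_temple, spray, case, driver from where it was at the start of the episode above 0.015 m).
It also fails if it takes over 51 s, if anything falls off the work surface, if the arm or the gripper's body presses on something with over 40 N, if the wrist force passes 120 N, or if a joint passes its speed limit or range.

## Working session

There is one attempt and no reset: what is moved stays moved. The work goes in short steps, Python scripts to look and compute and a tool call to move; the robot and the scene stay as the last step left them, time stands still between calls to the robot, and variables do not carry over. Pictures are saved under pics/ and viewed, at most 10 in all, crops included, and the job is handed in when it is done.

```bash
mkdir -p pics; cat > h.py <<'E'
import numpy as np, cv2
from rig import *
from scipy.spatial.transform import Rotation as R
def cam(name):
    s=get_state(); c=read_camera(name)
    if name=="wrist":
        T=np.eye(4);T[:3,:3]=R.from_rotvec(s["orientation"]).as_matrix();T[:3,3]=s["eef_pos"]
        M=T@np.array(c["mount"]);c["eye"]=M[:3,3];c["rotation"]=M[:3,:3]
    return c
def ray(c,xy):
    d=np.linalg.inv(c["intrinsics"])@np.array([xy[0],xy[1],1.]);d=np.array(c["rotation"])@d
    return np.array(c["eye"]),d/np.linalg.norm(d)
def at_z(c,xy,z):
    e,d=ray(c,xy);return e+d*(z-e[2])/d[2]
def proj(c,p):
    q=np.array(c["rotation"]).T@(np.array(p)-c["eye"]);q=np.array(c["intrinsics"])@q;return q[:2]/q[2]
def tri(c1,a,c2,b):
    e1,d1=ray(c1,a);e2,d2=ray(c2,b)
    t=np.linalg.lstsq(np.c_[d1,-d2],e2-e1,rcond=None)[0]
    p,q=e1+d1*t[0],e2+d2*t[1];return (p+q)/2,np.linalg.norm(p-q)
def save(c,f): cv2.imwrite(f,cv2.cvtColor(c["color"],cv2.COLOR_RGB2BGR))
E
python3 - <<'E'
from h import *
np.set_printoptions(precision=1,suppress=True)
s=get_state();print(s["orientation"],s["eef_pos"])
for n in("top","side"):
    c=cam(n);save(c,f"pics/{n}0.png");print(n,np.array(c["eye"]))
    for k in("long_temple","short_temple","tray","short_row","jig","bed","stop_face","long_temple_hinge","stored_temple","driver"):
        for r in spot_point(n,k)[:4]:
            if r["p"]>.15: print(n,k,round(r["p"],2),np.array(r["xy"]),at_z(c,r["xy"],4)[:2])
E
```

```text
[-0.5 -3.1  0. ] [168.  523.3 230.7]
top [ 315.1  -12.7 1192.3]Traceback (most recent call last):
  File "<stdin>", line 8, in <module>
  File "h.py", line 14, in at_z
    e,d=ray(c,xy);return e+d*(z-e[2])/d[2]
                                      ~^^^
IndexError: invalid index to scalar variable.
```

```bash
sed -i 's/s=get_state(); c=read_camera(name)/s=get_state(); c=read_camera(name)\n    if name!="wrist" and np.size(c["rotation"])==3: c["rotation"]=R.from_rotvec(np.ravel(c["rotation"])).as_matrix()/' h.py
python3 - <<'E'
from h import *
np.set_printoptions(precision=1,suppress=True)
s=get_state();print(s["orientation"],s["eef_pos"])
for n in("top","side"):
    c=cam(n);save(c,f"pics/{n}0.png");print(n,np.array(c["eye"]),c["rotation"])
    for k in("long_temple","short_temple","tray","short_row","jig","bed","stop_face","long_temple_hinge","stored_temple","driver"):
        for r in spot_point(n,k)[:4]:
            if r["p"]>.15: print(n,k,round(r["p"],2),np.array(r["xy"]),at_z(c,r["xy"],4)[:2])
E
```

```text
[-0.5 -3.1  0. ] [168.1 523.4 230.8]
top [ 315.1  -12.7 1192.3] [[-0.  -1.   0.2]
 [-1.   0.   0. ]
 [-0.  -0.2 -1. ]]
top long_temple 0.71 [121.3 298.4] [236.9 318.5]
top long_temple 0.71 [313.8 273.9] [ 296.  -155.5]
top long_temple 0.59 [215.3 191.1] [503.3  89.6]
top short_temple 0.6 [281.8 200. ] [479.8 -79.3]
top tray 0.93 [122.5 216.8] [438.3 324.4]
top short_row 0.62 [110.8 212. ] [450.6 354.8]
top jig 0.78 [380.7 212.2] [ 448.1 -326.8]
top bed 0.64 [379.9 213. ] [ 446.1 -324.7]
top stop_face 0.54 [132.4 205.9] [466.  300.3]
top stop_face 0.48 [375.5 188.5] [ 508.4 -316.6]
top long_temple_hinge 0.83 [216.9 170.4] [557.1  86. ]
top long_temple_hinge 0.6 [302.9 294.7] [ 246.  -127.7]
top long_temple_hinge 0.55 [118.8 275.7] [291.7 327.1]
top stored_temple 0.61 [132.4 208.6] [459.1 300. ]
top driver 0.53 [319.4  94.2] [ 760.1 -181.7]
side [477.5 866.8 647.3] [[-1.  -0.   0. ]
 [-0.   0.6 -0.8]
 [-0.  -0.8 -0.6]]
side long_temple 0.98 [382.8 303.2] [239.  323.8]
side long_temple 0.83 [256.8 228.7] [500.8  97.2]
side long_temple 0.57 [327.3 178.3] [ 295.6 -143.8]
side short_temple 0.58 [265.9 191.8] [479.6 -67.1]
side tray 0.86 [281.6 299.8] [443.5 321. ]
side short_row 0.93 [275.2 316.9] [457.  363.5]
side short_row 0.56 [272.3 290.7] [462.5 297.6]
side jig 0.89 [274.6 147.5] [ 452.5 -335. ]
side bed 0.58 [273.1 149.6] [ 457.7 -319.8]
side stop_face 0.46 [260.6 150.8] [ 499.9 -310.2]
side long_temple_hinge 0.78 [234. 226.] [559.   88.2]
side long_temple_hinge 0.56 [357.3 306.2] [291.9 332.9]
side long_temple_hinge 0.5 [343.4 181.9] [ 250.3 -125.2]
side stored_temple 0.72 [270.5 292.4] [466.2 302.2]
side driver 0.66 [173.6 171.7] [ 766.  -168.8]
```

View pics/top0.png

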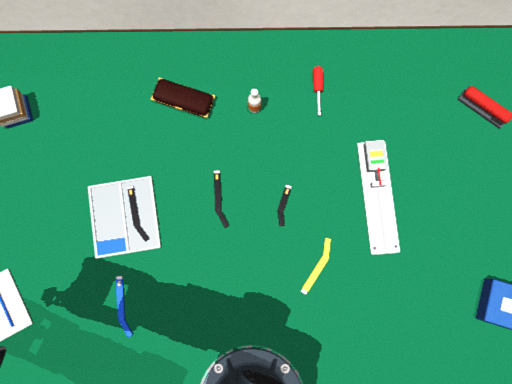

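View pics/side0.png

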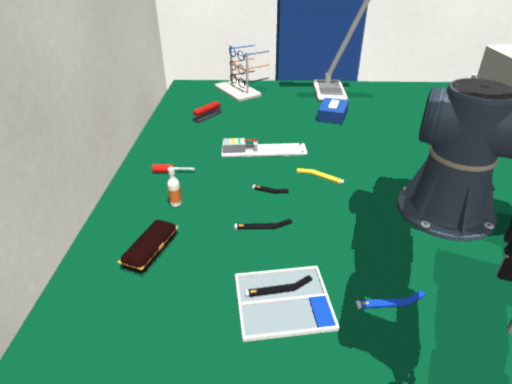

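```bash
cat >> h.py <<'E'
from scipy.optimize import minimize
def tpoly(L):
    a,b,f,e=(-50,47,55,-94) if L else (-32,32,40,-67)
    l=(a-e)-3; d=np.array([-1*np.cos(.4538),-np.sin(.4538)]); n=np.array([d[1],-d[0]])
    end=np.array([a,0])+d*l/np.cos(.4538)
    st=np.array([a,0.])
    return [np.array([[a,8],[b,8],[b,7],[f,7],[f,-7],[b,-7],[b,-8],[a,-8]],float), np.array([st+6.5*n,end+6.5*n,end-6.5*n,st-6.5*n])]
def render(c,poly,p,z,S=4):
    m=np.zeros((384*S,512*S),np.uint8);r=R.from_euler('z',p[2]).as_matrix()[:2,:2]
    for q in poly:
        w=q@r.T+p[:2]
        for zz in (z,z+8):
            px=np.array([proj(c,[*v,zz]) for v in w]); 
            cv2.fillPoly(m,[np.int32(((px+.5)*S).round())],255)
    return cv2.resize(m,(512,384),interpolation=cv2.INTER_AREA)/255.
def fit(views,L,p0,z=0):
    po=tpoly(L)
    f=lambda p:sum(np.abs(cv2.GaussianBlur(render(c,po,p,z),(0,0),1.5)-cv2.GaussianBlur(m.astype(float),(0,0),1.5)).sum() for c,m in views)
    r=minimize(f,p0,method='Nelder-Mead',options=dict(initial_simplex=np.array(p0)+np.array([[0,0,0],[8,0,0],[0,8,0],[0,0,.15]])))
    return r.x,r.fun/sum(m.sum() for _,m in views)
def pick(n,k,xy):
    ms=[m for m in masks_of(n,k) if m["p"]>.1]
    ms.sort(key=lambda m:np.hypot(*(np.argwhere(m["pixels"]).mean(0)[::-1]-xy)))
    m=ms[0]["pixels"];print(n,k,"mask ctr",np.argwhere(m).mean(0)[::-1],m.sum());return m
E
python3 - <<'E'
from h import *
np.set_printoptions(precision=2,suppress=True)
t=cam("top");C={}
for n,l,s,j,tr in(("top",(219,200),(284,206),(378,200),(122,216)),("side",(262,226),(270,190),(264,149),(284,300))):
    c=cam(n);C[n]=(c,pick(n,"long_temple",l),pick(n,"short_temple",s),pick(n,"jig",j),pick(n,"tray",tr))
for i,L,p0 in((1,1,(503,92,0)),(2,0,(479,-75,-.25))):
    for v in(("top",),("side",),("top","side")): print(L,v,fit([(C[q][0],C[q][i]) for q in v],L,p0))
    a=[np.argwhere(C[q][i]).mean(0)[::-1] for q in("top","side")]
    print("tri centroid",tri(C["top"][0],a[0],C["side"][0],a[1]))
for i,z in((3,8),(4,8)):
  for q in("top","side"):
    c=C[q][0];cs,_=cv2.findContours(C[q][i].astype(np.uint8),0,1);k=max(cs,key=len)[:,0]
    w=np.float32([at_z(c,p,z)[:2] for p in k]);print(q,i,cv2.minAreaRect(w))
# tri of networks' points
c1,c2=C["top"][0],C["side"][0]
for k,a,b in(("bed",(379.9,213),(273.1,149.6)),("stop",(375.5,188.5),(260.6,150.8)),("row",(110.8,212),(275.2,316.9)),("longhinge",(216.9,170.4),(234,226)),("tray",(122.5,216.8),(281.6,299.8))): print(k,tri(c1,a,c2,b))
im=cv2.cvtColor(c1["color"],cv2.COLOR_RGB2BGR)
A=cv2.resize(im[160:235,200:300],(800,600)[:1]*0 or (400,300),interpolation=3)
B=cv2.resize(im[170:260,80:200],(400,300),interpolation=3)
D=cv2.resize(im[130:265,340:420],(355,600),interpolation=3)
cv2.imwrite("pics/crop1.png",np.hstack([np.vstack([A,B]),D]))
E
```

```text
top long_temple mask ctr [218.47 196.55] 391
top short_temple mask ctr [283.07 205.45] 244
top jig mask ctr [378.11 197.26] 3105
top tray mask ctr [123.04 217.22] 4310
side long_temple mask ctr [263.3  225.71] 286
side short_temple mask ctr [271.38 190.07] 172
side jig mask ctr [259.33 148.89] 1193
side tray mask ctr [283.95 305.38] 5617
1 ('top',) (array([506.27,  84.76,   0.04]), np.float64(0.11017540578787881))
1 ('side',) (array([501.36,  87.08,   0.07]), np.float64(0.2890857298713395))
1 ('top', 'side') (array([506.16,  85.26,   0.05]), np.float64(0.22930378831163015))
tri centroid (array([487.08,  81.76,   1.92]), np.float64(4.9333645184041455))
0 ('top',) (array([480.21, -84.21,  -0.32]), np.float64(0.11170905837386391))
0 ('side',) (array([479.19, -79.39,  -0.28]), np.float64(0.19771635078330896))
0 ('top', 'side') (array([481.12, -83.77,  -0.34]), np.float64(0.21035147512085375))
tri centroid (array([465.09, -82.37,   0.15]), np.float64(2.6645102983198963))
top 3 ((490.106689453125, -320.95819091796875), (287.0146789550781, 71.33372497558594), 4.454801559448242)
side 3 ((489.7723388671875, -329.37945556640625), (285.2412109375, 136.3911590576172), 1.547471046447754)
top 4 ((439.33447265625, 319.808837890625), (184.5594024658203, 163.94375610351562), 9.206219673156738)
side 4 ((440.09906005859375, 325.9703063964844), (186.7947540283203, 170.84832763671875), 9.190790176391602)
bed (array([ 452.14, -326.6 ,   -0.67]), np.float64(11.062201106846212))
stop (array([ 504.35, -316.72,    1.44]), np.float64(8.875113836468058))
row (array([454.17, 357.19,  -4.75]), np.float64(5.172444125918858))
longhinge (array([558.35,  86.15,   2.1 ]), np.float64(1.7473036463288991))
tray (array([440.87, 323.41,   6.17]), np.float64(5.640784796587692))
```

View pics/crop1.png

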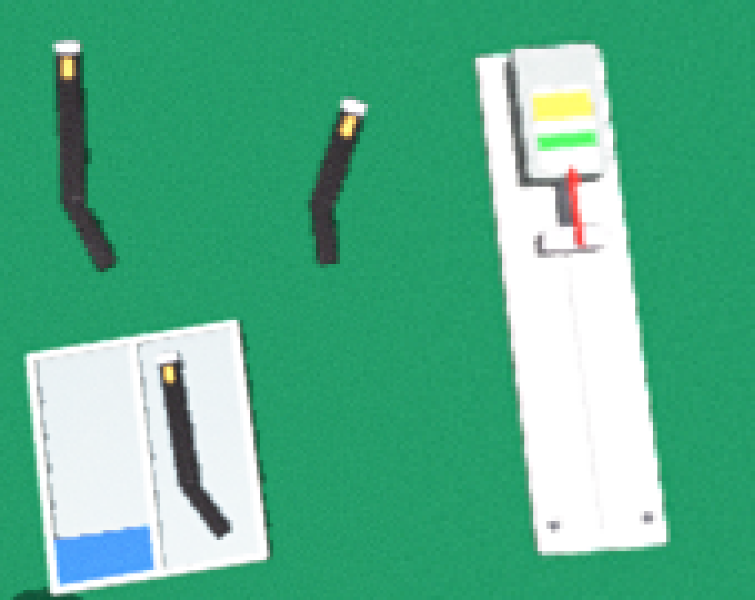

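```bash
cat > go.py <<'E'
# usage: go.py x y z yaw_of_object(rad): prints turn, then tool-axis move after turning
import sys; from h import *
x,y,z,w=map(float,sys.argv[1:5]); s=get_state(); M=R.from_rotvec(s["orientation"]).as_matrix()
# tool x axis along/against object's x (mod pi)
cur=np.arctan2(M[1,0],M[0,0]); d=(cur-w+np.pi/2)%np.pi-np.pi/2   # tool z down: +turn lowers yaw
M2=M@R.from_euler('z',d).as_matrix()
print("t",round(s["time_s"],2),"turn %.3f (n/0.125=%.1f)"%(d,abs(d)/.125),"q6 %.2f"%s["qpos"][5],"move",(M2.T@(np.array([x,y,z])-s["eef_pos"])).round(1),"tilt",M[:,2].round(3),"pos",np.round(s["eef_pos"],1),"xaxis",M2[:,0].round(2),"F",np.round(s["ft_force"],1),"w",round(s["grip_width"],1),"gf",round(s["grip_force"],1))
E
python3 go.py 480 -83 150 -0.33
```

```text
t 1.75 turn 0.019 (n/0.125=0.2) q6 -0.08 move [-491.6 -472.9   81.3] tilt [ 0. -0. -1.] pos [168.2 523.6 231.3] xaxis [-0.95  0.32 -0.  ] F [-0.6  0.5  0.4] w 85.1 gf 0.0
```

The rows are not in the units I measure in: shifts go in shares of 600 mm and turns go in shares of pi rad. I convert before sending: -29 mm / 600 = -0.0483, -28 mm / 600 = -0.0467, 0.019 rad / 3.1416 = 0.006.

tcp_steps(
  increments=[-0.0483, -0.0467, 0, 0.006, -0.0483, -0.0467, 0, 0, -0.0483, -0.0467, 0, 0, -0.0483, -0.0467, 0, 0, -0.0483, -0.0467, 0, 0, -0.0483, -0.0467, 0, 0, -0.0483, -0.0467, 0, 0, -0.0483, -0.0467, 0, 0, -0.0483, -0.0467, 0.0083, 0, -0.0483, -0.0467, 0.0083, 0],
  finger_gap=45,
)

```text
time_s: 2.58
eef_pos: [353.2, 163.4, 221.6]
orientation: [0.515, 3.098, 0.001]
ft_force: [1.0, 1.0, 0.1]
grip_width: 45.4
grip_force: 0.0
```

tcp_steps(
  increments=[-0.0483, -0.0467, 0.0083, 0, -0.0483, -0.0467, 0.0083, 0, -0.0483, -0.0467, 0.0083, 0, -0.0483, -0.0467, 0.0083, 0, -0.0483, -0.0467, 0.0083, 0, -0.0483, -0.0467, 0.0083, 0, -0.0467, -0.045, 0.0083, 0, 0, 0, 0, 0, 0, 0, 0, 0],
)

```text
time_s: 3.33
eef_pos: [480.7, -86.1, 185.8]
orientation: [-0.52, -3.097, -0.0]
ft_force: [-0.2, 0.5, -0.4]
grip_width: 45.0
grip_force: 0.0
```

```bash
python3 - <<'E'
from h import *
np.set_printoptions(precision=2,suppress=True)
c=cam("wrist");save(c,"pics/w1.png");print(c["eye"])
x=proj(c,[465,-80,4]);print(x)
m=pick("wrist","short_temple",x)
for t in(0,10): print(fit([(c,m)],0,(480,-83,-.33),z=t))
for k in("short_temple","short_temple_hinge"):
  try:print(k,[(r["p"],r["xy"],at_z(c,r["xy"],4)) for r in spot_point("wrist",k)])
  except Exception as e:print(e)
E
python3 go.py 480 -83 150 -0.33
```

```text
[411.39 -62.07 328.2 ]
[255.8  151.89]
wrist short_temple mask ctr [256.44 155.11] 1423
(array([483.69, -83.45,  -0.34]), np.float64(0.0989918290172493))
(array([482.69, -82.39,  -0.32]), np.float64(0.15562361288593538))
short_temple [(0.83, [261.4, 171.0], array([485.93, -81.05,   4.  ]))]
it knows: bed, case, driver, jig, long_temple, long_temple_hinge, short_row, short_temple, spray, stop_face, stored_temple, tray
t 3.48 turn 0.001 (n/0.125=0.0) q6 -1.51 move [ 0.4  0.8 36.4] tilt [-0.  0. -1.] pos [480.1 -83.9 186.4] xaxis [-0.95  0.32  0.  ] F [0.3 0.2 0.1] w 44.9 gf 0.0
```

View pics/w1.png

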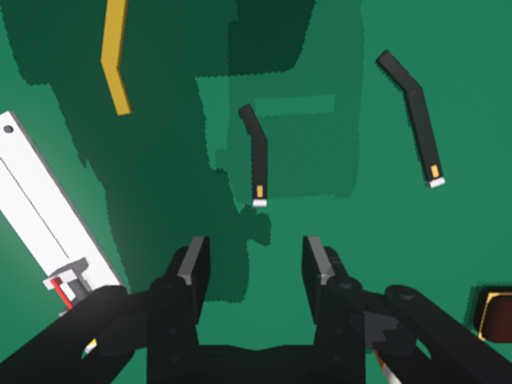

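In the tool's units: 36 mm / 600 = 0.06, 30 mm / 600 = 0.05.

tcp_steps(
  increments=[0.005, 0.0017, 0.06, 0, 0, 0, 0.06, 0, 0, 0, 0.06, 0, 0, 0, 0.06, 0, 0, 0, 0.05, 0, 0, 0, 0.0133, 0, 0, 0, 0, 0, 0, 0, 0, 0],
)

```text
time_s: 4.15
eef_pos: [478.5, -82.4, 5.5]
orientation: [0.514, 3.098, -0.0]
ft_force: [0.2, 0.2, 0.2]
grip_width: 45.1
grip_force: 0.0
```

```bash
python3 go.py 477.5 -82.5 3 -0.335
```

```text
t 4.15 turn 0.006 (n/0.125=0.0) q6 -1.51 move [ 0.9 -0.4  2.5] tilt [ 0.001 -0.    -1.   ] pos [478.5 -82.4   5.5] xaxis [-0.94  0.33 -0.  ] F [0.2 0.2 0.2] w 45.1 gf 0.0
```

In the tool's units: 2 mm / 600 = 0.0033.

tcp_steps(
  increments=[0, 0, 0.0033, 0, 0, 0, 0, 0, 0, 0, 0, 0, 0, 0, 0, 0, 0, 0, 0, 0, 0, 0, 0, 0, 0, 0, 0, 0],
  finger_gap=0,
)

```text
time_s: 4.73
eef_pos: [478.9, -83.0, 3.9]
orientation: [0.515, 3.097, -0.0]
ft_force: [-2.7, 2.4, 11.6]
grip_width: 13.6
grip_force: 58.5
```

tcp_steps(
  increments=[0, 0, -0.0333, 0, 0, 0, -0.0667, 0, 0, 0, -0.0667, 0],
)

```text
time_s: 4.98
eef_pos: [477.3, -82.7, 103.7]
orientation: [-0.516, -3.097, -0.0]
ft_force: [1.2, -0.5, 0.1]
grip_width: 13.3
grip_force: 59.0
```

```bash
python3 go.py 450.4 361.8 103 0.16
```

```text
t 4.98 turn -0.490 (n/0.125=3.9) q6 -1.51 move [-44.3 443.1   0.9] tilt [-0.002  0.    -1.   ] pos [477.3 -82.7 103.7] xaxis [-0.99 -0.16  0.  ] F [ 1.2 -0.5  0.1] w 13.3 gf 59.0
```

In the tool's units: 41 mm / 600 = 0.0683, -12 mm / 600 = -0.02, -0.12 rad / 3.1416 = -0.0382.

```bash
python3 go.py 459 367 150 0.16
```

```text
t 4.98 turn -0.490 (n/0.125=3.9) q6 -1.51 move [-53.5 446.9 -46.1] tilt [-0.002  0.    -1.   ] pos [477.3 -82.7 103.7] xaxis [-0.99 -0.16  0.  ] F [ 1.2 -0.5  0.1] w 13.3 gf 59.0
```

tcp_steps(
  increments=[0, 0, -0.02, -0.0382, 0, 0, -0.02, -0.0382, 0, 0, -0.0183, -0.0382, 0, 0, -0.0183, -0.0382, 0, 0, 0, -0.0032, -0.0083, 0.0683, 0, 0, -0.0083, 0.0683, 0, 0, -0.0083, 0.0683, 0, 0, -0.0083, 0.0683, 0, 0, -0.0083, 0.0683, 0, 0],
)

```text
time_s: 5.82
eef_pos: [469.4, 125.4, 148.4]
orientation: [-0.244, 3.132, 0.0]
ft_force: [1.5, -0.5, 0.1]
grip_width: 13.0
grip_force: 59.0
```

tcp_steps(
  increments=[-0.0083, 0.0683, 0, 0, -0.0083, 0.0683, 0, 0, -0.0083, 0.0683, 0, 0, -0.0083, 0.0683, 0, 0, -0.0083, 0.0683, 0, 0, -0.0083, 0.0683, 0, 0, 0, 0, 0, 0, 0, 0, 0, 0],
)

```text
time_s: 6.48
eef_pos: [459.6, 372.7, 147.8]
orientation: [0.251, -3.131, 0.0]
ft_force: [0.4, -0.9, -0.6]
grip_width: 13.2
grip_force: 59.0
```

```bash
python3 - <<'E'
from h import *
np.set_printoptions(precision=2,suppress=True)
c=cam("wrist");save(c,"pics/w2.png")
m=masks_of("wrist","tray");print([(r["p"],r["box"]) for r in m])
for k in("tray","short_row","short_temple","stored_temple"):
  print(k,[(r["p"],r["xy"],at_z(c,r["xy"],4)) for r in spot_point("wrist",k)])
print(proj(c,[451,361,4]))
E
python3 go.py 459 367 150 0.16
```

```text
[(0.97, [96.3, 36.6, 202.5, 209.2])]
tray [(0.88, [202.8, 148.3], array([440.99, 321.3 ,   4.  ]))]
short_row [(0.95, [244.0, 171.2], array([456.09, 361.18,   4.  ]))]
short_temple [(0.71, [254.0, 253.9], array([538.49, 383.64,   4.  ]))]
stored_temple [(0.7, [178.1, 175.8], array([470.08, 301.55,   4.  ]))]
[244.62 165.84]
t 6.78 turn -0.002 (n/0.125=0.0) q6 -1.13 move [ 2.2 -2.9 -1.6] tilt [ 0. -0. -1.] pos [460.7 370.2 148.4] xaxis [-0.99 -0.16 -0.  ] F [ 0.3  0.1 -0.3] w 13.4 gf 59.0
```

View pics/w2.png

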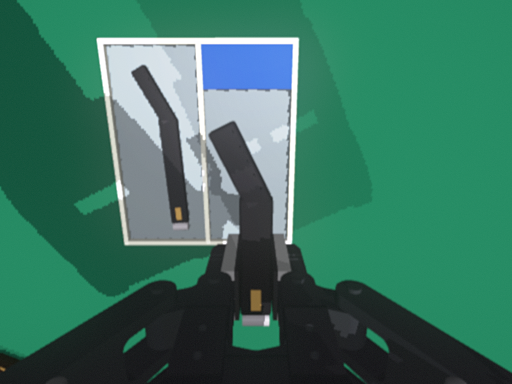

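```bash
python3 - <<'E'
from h import *
np.set_printoptions(precision=2,suppress=True)
s=get_state();c=cam("wrist");m=pick("wrist","short_temple",(245,220))
for z in (144,148,152): print(z,fit([(c,m)],0,(465,370,.16),z=z))
print(s["eef_pos"])
for w in ([535-535+454,0,0],): pass
for px in((203,88),(293,88),(207,243),(290,243)): print(px,at_z(c,px,8))
E
```

```text
wrist short_temple mask ctr [249.08 222.99] 6078
144 (array([465.1 , 370.42,   0.15]), np.float64(0.1011364999703689))
148 (array([464.85, 370.49,   0.15]), np.float64(0.15732584200218008))
152 (array([464.86, 370.1 ,   0.13]), np.float64(0.21785058383772324))
[460.67 370.17 148.43]
(203, 88) [390.38 313.86   8.  ]
(293, 88) [378.44 389.02   8.  ]
(207, 243) [533.31 333.48   8.  ]
(290, 243) [520.62 413.67   8.  ]
```

In the tool's units: 36 mm / 600 = 0.06, 20 mm / 600 = 0.0333.

tcp_steps(
  increments=[-0.0017, -0.0033, 0.06, 0, 0, 0, 0.06, 0, 0, 0, 0.06, 0, 0, 0, 0.0333, 0, 0, 0, 0.015, 0, 0, 0, 0, 0, 0, 0, 0.0033, 0, 0, 0, 0, 0],
)

```text
time_s: 7.55
eef_pos: [462.2, 369.6, 10.2]
orientation: [-0.251, 3.13, 0.001]
ft_force: [0.1, -0.4, -0.3]
grip_width: 13.2
grip_force: 59.0
```

In the tool's units: 1 mm / 600 = 0.0017.

tcp_steps(
  increments=[0, 0, 0.0017, 0, 0, 0, 0.0017, 0, 0, 0, 0, 0, 0, 0, 0, 0],
)

```text
time_s: 7.88
eef_pos: [462.1, 369.6, 8.0]
orientation: [-0.251, 3.13, 0.001]
ft_force: [-0.0, -0.5, 4.9]
grip_width: 13.6
grip_force: 59.7
```

tcp_steps(
  increments=[0, 0, 0, 0, 0, 0, 0, 0, 0, 0, 0, 0, 0, 0, 0, 0],
  finger_gap=28,
)

```text
time_s: 8.22
eef_pos: [461.5, 369.3, 7.1]
orientation: [0.251, -3.131, 0.0]
ft_force: [-0.7, 0.2, 0.6]
grip_width: 27.6
grip_force: 0.0
```

tcp_steps(
  increments=[0, 0, -0.0167, 0, 0, 0, -0.0333, 0, 0, 0, -0.0667, 0, 0, 0, -0.0667, 0, 0, 0, -0.0667, 0],
)

```text
time_s: 8.63
eef_pos: [461.3, 369.1, 159.6]
orientation: [0.251, -3.131, 0.0]
ft_force: [-0.0, 0.2, 0.4]
grip_width: 27.9
grip_force: 0.0
```

```bash
python3 go.py 506 85 150 .05
python3 - <<'E'
from h import *
np.set_printoptions(precision=2,suppress=True)
c=cam("wrist");m=pick("wrist","short_temple",(245,170))
print(fit([(c,m)],0,(467,370,.16),z=4))
im=cv2.cvtColor(c["color"],4);cv2.imwrite("pics/w3.png",im)
E
```

```text
t 8.63 turn 0.110 (n/0.125=0.9) q6 -1.13 move [ -30.5 -286.     9.6] tilt [-0. -0. -1.] pos [461.3 369.1 159.6] xaxis [-1.   -0.05  0.  ] F [-0.   0.2  0.4] w 27.9 gf 0.0
wrist short_temple mask ctr [253.37 164.74] 1664
(array([466.12, 370.05,   0.17]), np.float64(0.10703056439943487))
```

View pics/w3.png

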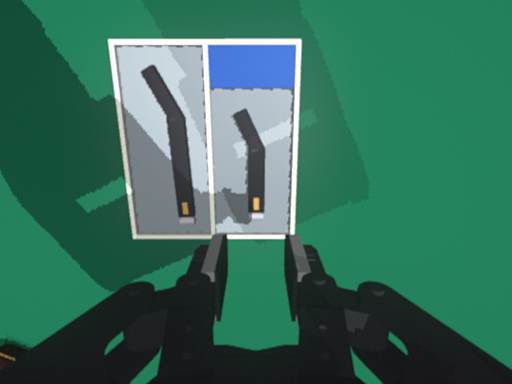

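The short temple lies in the right-hand (short) row at about (253,165), clear of all walls. Next, the long one.

In the tool's units: -36 mm / 600 = -0.06, -35 mm / 600 = -0.0583, 0.11 rad / 3.1416 = 0.035.

tcp_steps(
  increments=[0, 0, 0, 0.035, -0.0067, -0.06, 0.0033, 0, -0.0067, -0.06, 0, 0, -0.0067, -0.06, 0, 0, -0.0067, -0.06, 0, 0, -0.0067, -0.06, 0, 0, -0.0067, -0.06, 0, 0, -0.005, -0.0583, 0, 0, -0.005, -0.0583, 0, 0, 0, 0, 0, 0],
  finger_gap=45,
)

```text
time_s: 9.57
eef_pos: [506.5, 80.6, 155.6]
orientation: [-0.073, 3.14, -0.001]
ft_force: [-0.2, 0.3, 0.1]
grip_width: 44.7
grip_force: 0.0
```

tcp_steps(
  increments=[0, 0, 0, 0, 0, 0, 0, 0],
)

```text
time_s: 9.73
eef_pos: [505.9, 85.4, 155.5]
orientation: [-0.078, 3.141, 0.0]
ft_force: [0.0, 0.6, -0.6]
grip_width: 44.8
grip_force: 0.0
```

```bash
python3 - <<'E'
from h import *
np.set_printoptions(precision=2,suppress=True)
c=cam("wrist");print(proj(c,[490,82,4]));m=pick("wrist","long_temple",proj(c,[490,82,4]))
for z in(0,8):print(fit([(c,m)],1,(506,85,.05),z=z))
E
python3 go.py 506 85 150 .05
```

```text
[252.74 158.08]
wrist long_temple mask ctr [252.23 150.92] 2524
(array([505.65,  85.67,   0.06]), np.float64(0.07597635200549578))
(array([506.67,  85.76,   0.05]), np.float64(0.12700795949217158))
t 9.83 turn 0.001 (n/0.125=0.0) q6 -1.54 move [-0.2 -1.2  5.4] tilt [-0.  0. -1.] pos [505.8  86.1 155.4] xaxis [-1.   -0.05  0.  ] F [0.8 0.7 0.5] w 45.4 gf 0.0
```

In the tool's units: 36 mm / 600 = 0.06, 30 mm / 600 = 0.05.

tcp_steps(
  increments=[0, 0, 0.06, 0, 0, 0, 0.06, 0, 0, 0, 0.06, 0, 0, 0, 0.05, 0, 0, 0, 0.0167, 0, 0, 0, 0.005, 0, 0, 0, 0, 0, 0, 0, 0, 0],
)

```text
time_s: 10.5
eef_pos: [506.9, 85.6, 5.8]
orientation: [-0.08, 3.138, 0.0]
ft_force: [0.4, 0.6, 0.8]
grip_width: 45.1
grip_force: 0.0
```

tcp_steps(
  increments=[0, 0, 0, 0, 0, 0, 0, 0, 0, 0, 0, 0, 0, 0, 0, 0, 0, 0, 0, 0, 0, 0, 0, 0, 0, 0, 0, 0],
  finger_gap=0,
)

```text
time_s: 11.08
eef_pos: [506.7, 85.3, 5.7]
orientation: [-0.079, 3.139, 0.0]
ft_force: [-2.7, 0.8, 11.0]
grip_width: 12.9
grip_force: 58.6
```

tcp_steps(
  increments=[0, 0, -0.0333, 0, 0, 0, -0.0667, 0, 0, 0, -0.0667, 0, 0, 0, 0, 0],
)

```text
time_s: 11.42
eef_pos: [509.4, 85.5, 111.3]
orientation: [-0.079, 3.13, 0.001]
ft_force: [1.0, 0.0, 0.7]
grip_width: 12.7
grip_force: 58.6
```

```bash
python3 go.py 440 -325 110 .078
```

```text
t 11.42 turn -0.028 (n/0.125=0.2) q6 -1.54 move [ 1.012e+02 -4.039e+02  2.000e-01] tilt [ 0.01   0.001 -1.   ] pos [509.4  85.5 111.3] xaxis [-1.   -0.08 -0.01] F [1.  0.  0.7] w 12.7 gf 58.6
```

In the tool's units: -38 mm / 600 = -0.0633, -30 mm / 600 = -0.05, -0.028 rad / 3.1416 = -0.0089.

tcp_steps(
  increments=[0, 0, -0.0333, -0.0089, 0.0167, -0.0633, -0.0167, 0, 0.0167, -0.0633, -0.0167, 0, 0.0167, -0.0633, 0, 0, 0.0167, -0.0633, 0, 0, 0.0167, -0.0633, 0, 0, 0.0167, -0.0633, 0, 0, 0.0167, -0.0633, 0, 0, 0.0167, -0.05, 0, 0, 0.0167, -0.0467, 0, 0],
)

```text
time_s: 12.25
eef_pos: [440.9, -247.0, 144.9]
orientation: [-0.121, 3.138, -0.001]
ft_force: [1.1, -0.2, -1.1]
grip_width: 13.0
grip_force: 58.7
```

tcp_steps(
  increments=[0, 0, 0, 0, 0, 0, 0, 0, 0, 0, 0, 0],
)

```text
time_s: 12.5
eef_pos: [441.5, -244.5, 144.5]
orientation: [-0.122, 3.139, 0.0]
ft_force: [-0.2, 0.0, 0.1]
grip_width: 12.4
grip_force: 58.8
```

```bash
python3 - <<'E'
from h import *
np.set_printoptions(precision=2,suppress=True)
c=cam("wrist");save(c,"pics/w4.png")
for k,z in(("bed",8),("stop_face",12),("jig",0),("long_temple_hinge",0)):
  print(k,[(r["p"],r["xy"],at_z(c,r["xy"],z)) for r in spot_point("wrist",k)])
m=pick("wrist","long_temple",(250,230));print(get_state()["eef_pos"])
for dz in(2,5,8): print(dz,fit([(c,m)],1,(*get_state()["eef_pos"][:2],.08),z=get_state()["eef_pos"][2]-dz))
E
python3 go.py 440 -325 110 .078
```

```text
bed [(0.55, [169.8, 184.0], array([ 452.51, -321.95,    8.  ]))]
stop_face [(0.74, [172.6, 247.4], array([ 514.17, -318.34,   12.  ]))]
jig [(0.72, [173.1, 184.9], array([ 455.57, -320.92,    0.  ]))]
long_temple_hinge [(0.73, [255.1, 336.3], array([ 621.62, -231.06,    0.  ]))]
wrist long_temple mask ctr [246.81 185.88] 9275
[ 441.79 -244.16  144.36]
2 (array([ 441.23, -244.64,    0.07]), np.float64(0.12460024617734843))
5 (array([ 440.94, -244.77,    0.07]), np.float64(0.08665364118143935))
8 (array([ 440.78, -244.78,    0.08]), np.float64(0.06403012740619489))
t 12.8 turn 0.001 (n/0.125=0.0) q6 -2.25 move [  8.1 -80.5  34.4] tilt [ 0. -0. -1.] pos [ 441.8 -244.2  144.4] xaxis [-1.   -0.08 -0.  ] F [-0.1 -0.1 -0.1] w 12.7 gf 58.8
```

View pics/w4.png

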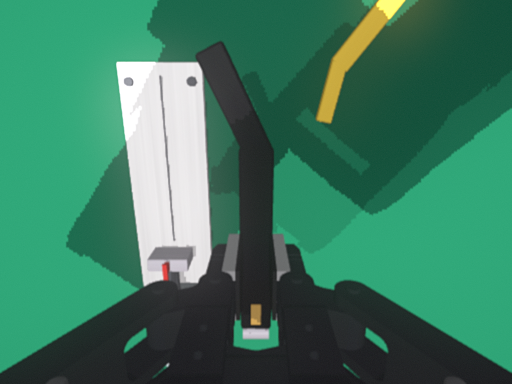

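```bash
python3 - <<'E'
from h import *
c=cam("wrist")
a=at_z(c,(161,77),8);b=at_z(c,(174,240),8);d=(b-a)[:2];d/=np.linalg.norm(d);print(a,b,np.arctan2(d[1],d[0]))
bb=at_z(c,(117.5,62.5),8);b2=at_z(c,(202,63),8);print("back corners",bb,b2)
for t in(430,440,460,508): print(t,a[1]+(t-a[0])*d[1]/d[0])
for z in (10,36):print([at_z(c,p,z).round(1) for p in((148,259),(190,259),(152,248),(194,248))])
E
```

```text
[ 361.39208708 -328.86040464    8.        ] [ 508.55764634 -317.56457223    8.        ] 0.07660574596587703
back corners [ 353.00884998 -364.10077243    8.        ] [ 347.95623781 -295.45493603    8.        ]
430 -323.59433906050384
440 -322.82677955405114
460 -321.29166054114563
508 -317.60737491017255
[array([ 529.9, -342.2,   10. ]), array([ 526.7, -301.5,   10. ]), array([ 517.7, -338.1,   10. ]), array([ 514.5, -297.9,   10. ])]
[array([ 514.7, -333.6,   36. ]), array([ 511.8, -296.7,   36. ]), array([ 503.7, -329.9,   36. ]), array([ 500.8, -293.4,   36. ])]
```

In the tool's units: -39 mm / 600 = -0.065, 38 mm / 600 = 0.0633.

```bash
python3 go.py 446 -322.4 30 .077
```

```text
t 12.85 turn 0.002 (n/0.125=0.0) q6 -2.25 move [  1.8 -78.2 114.4] tilt [ 0. -0. -1.] pos [ 441.8 -244.3  144.4] xaxis [-1.   -0.08 -0.  ] F [ 0.4  0.4 -0.8] w 12.4 gf 58.8
```

tcp_steps(
  increments=[0.0033, -0.065, 0, 0, 0.0033, -0.065, 0, 0, -0.0017, 0, 0.0633, 0, -0.0017, 0, 0.0633, 0, -0.0017, 0, 0.0633, 0, 0, 0, 0, 0, 0, 0, 0, 0, 0, 0, 0, 0],
)

```text
time_s: 13.52
eef_pos: [447.6, -323.2, 32.2]
orientation: [-0.123, 3.138, -0.002]
ft_force: [-0.2, -0.4, 1.0]
grip_width: 12.5
grip_force: 58.8
```

```bash
python3 go.py 446 -322.4 16 .077
```

```text
t 13.52 turn 0.002 (n/0.125=0.0) q6 -2.36 move [ 1.5  0.9 16.2] tilt [ 0.002 -0.001 -1.   ] pos [ 447.6 -323.2   32.2] xaxis [-1.   -0.08 -0.  ] F [-0.2 -0.4  1. ] w 12.5 gf 58.8
```

In the tool's units: 10 mm / 600 = 0.0167, 5 mm / 600 = 0.0083.

tcp_steps(
  increments=[0, 0.0017, 0.0167, 0, 0, 0, 0.0083, 0, 0, 0, 0, 0, 0, 0, 0, 0],
)

```text
time_s: 13.85
eef_pos: [446.7, -321.7, 15.7]
orientation: [-0.123, 3.139, -0.0]
ft_force: [-0.1, 0.2, 0.3]
grip_width: 12.4
grip_force: 58.8
```

tcp_steps(
  increments=[0, 0, 0.0017, 0, 0, 0, 0, 0, 0, 0, 0, 0],
)

```text
time_s: 14.1
eef_pos: [446.6, -321.7, 14.5]
orientation: [-0.123, 3.139, -0.0]
ft_force: [0.6, -0.7, -0.4]
grip_width: 12.7
grip_force: 58.8
```

tcp_steps(
  increments=[0, 0, 0.0017, 0, 0, 0, 0, 0, 0, 0, 0, 0],
)

```text
time_s: 14.35
eef_pos: [446.7, -321.8, 13.8]
orientation: [-0.123, 3.139, -0.001]
ft_force: [-1.4, 0.5, 6.4]
grip_width: 12.9
grip_force: 59.9
```

tcp_steps(
  increments=[0, 0, 0.0017, 0, 0, 0, 0, 0, 0, 0, 0, 0],
)

```text
time_s: 14.6
eef_pos: [446.8, -321.8, 13.6]
orientation: [-0.123, 3.139, -0.001]
ft_force: [-5.5, 3.4, 18.4]
grip_width: 12.6
grip_force: 62.1
```

In the tool's units: -1.5 mm / 600 = -0.0025.

tcp_steps(
  increments=[0, 0, -0.0025, 0, 0, 0, 0, 0],
)

```text
time_s: 14.77
eef_pos: [446.7, -321.8, 14.1]
orientation: [-0.123, 3.139, -0.001]
ft_force: [-0.6, -0.0, -0.7]
grip_width: 12.6
grip_force: 58.8
```

tcp_steps(
  increments=[-0.0083, 0, 0, 0, -0.0083, 0, 0, 0, -0.005, 0, 0, 0, 0, 0, 0, 0, 0, 0, 0, 0],
)

```text
time_s: 15.18
eef_pos: [460.1, -320.7, 13.8]
orientation: [-0.123, 3.138, -0.001]
ft_force: [0.6, -0.0, 2.1]
grip_width: 12.4
grip_force: 59.4
```

tcp_steps(
  increments=[-0.005, 0, 0, 0, 0, 0, 0, 0, 0, 0, 0, 0],
)

```text
time_s: 15.43
eef_pos: [462.1, -320.4, 13.8]
orientation: [0.123, -3.138, -0.001]
ft_force: [-3.9, -1.2, 5.5]
grip_width: 12.4
grip_force: 59.9
```

tcp_steps(
  increments=[-0.005, 0, 0, 0, 0, 0, 0, 0, 0, 0, 0, 0],
)

```text
time_s: 15.68
eef_pos: [464.7, -320.1, 13.8]
orientation: [0.123, -3.137, -0.001]
ft_force: [-6.7, -0.9, 7.5]
grip_width: 12.5
grip_force: 60.2
```

In the tool's units: -3 mm / 600 = -0.005, -0.5 mm / 600 = -0.0008.

tcp_steps(
  increments=[-0.005, 0, -0.0008, 0, 0, 0, 0, 0, 0, 0, 0, 0],
)

```text
time_s: 15.93
eef_pos: [467.7, -319.7, 13.8]
orientation: [0.123, -3.137, -0.002]
ft_force: [-4.2, -1.5, 1.7]
grip_width: 12.7
grip_force: 59.2
```

tcp_steps(
  increments=[-0.005, 0, -0.0005, 0, 0, 0, 0, 0, 0, 0, 0, 0],
)

```text
time_s: 16.18
eef_pos: [470.3, -319.4, 13.9]
orientation: [0.123, -3.137, -0.002]
ft_force: [-6.4, -3.8, 0.5]
grip_width: 12.4
grip_force: 59.0
```

tcp_steps(
  increments=[-0.0033, 0, 0, 0, 0, 0, 0, 0, 0, 0, 0, 0],
)

```text
time_s: 16.43
eef_pos: [472.1, -319.2, 13.9]
orientation: [0.123, -3.136, -0.002]
ft_force: [-8.4, -2.3, 0.9]
grip_width: 12.6
grip_force: 59.1
```

```bash
python3 go.py 464 -320 14 .077
```

```text
t 16.43 turn 0.001 (n/0.125=0.0) q6 -2.32 move [ 8.1 -0.1 -0.1] tilt [-0.003  0.001 -1.   ] pos [ 472.1 -319.2   13.9] xaxis [-1.   -0.08  0.  ] F [-8.4 -2.3  0.9] w 12.6 gf 59.1
```

In the tool's units: -2 mm / 600 = -0.0033.

tcp_steps(
  increments=[-0.0033, 0, 0, 0, -0.0033, 0, 0, 0, 0, 0, 0, 0, 0, 0, 0, 0, 0, 0, 0, 0, 0, 0, 0, 0, 0, 0, 0, 0],
)

```text
time_s: 17.02
eef_pos: [475.7, -318.9, 13.8]
orientation: [0.123, -3.136, -0.003]
ft_force: [-9.1, -1.8, 1.7]
grip_width: 12.5
grip_force: 59.3
```

```bash
python3 - <<'E'
from h import *
np.set_printoptions(precision=1,suppress=True)
c=cam("top");s=cam("side");w=cam("wrist")
f=lambda c,a,b,p,q:cv2.resize(cv2.cvtColor(c["color"],4)[a:b,p:q],(400,300) if c is not w else (400,300),interpolation=3)
cv2.imwrite("pics/push.png",np.vstack([np.hstack([f(c,130,205,335,435),f(s,115,175,215,295)]),np.hstack([f(w,0,384,0,512),f(w,220,340,190,350)])]))
F=[]
for i in range(5): 
    read_camera("top");g=get_state();F.append([*g["ft_force"],*g["eef_pos"],g["grip_force"]])
print(np.mean(F,0))
E
```

```text
[  -9.8   -2.3    1.8  475.7 -318.9   13.8   59.3]
```

View pics/push.png

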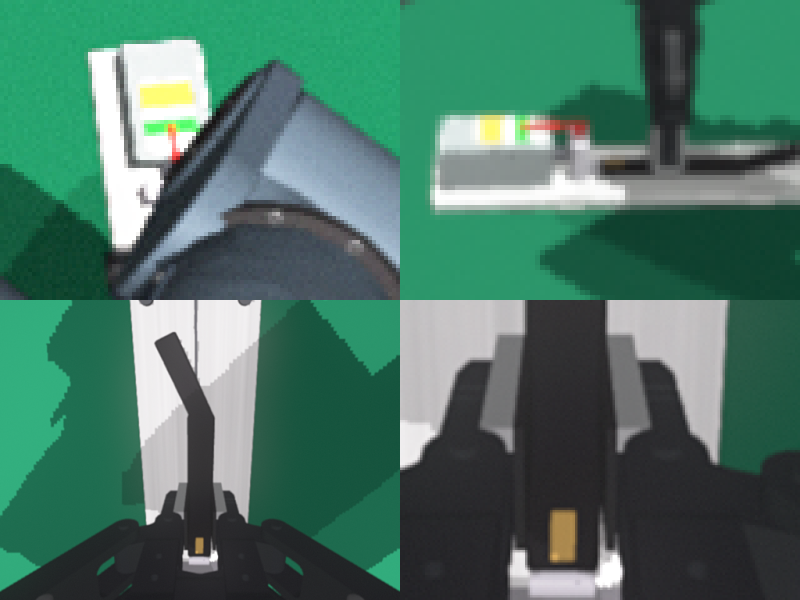

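The pointer tip is in the green band in both the top and side views. The hinge sits centred on the stop and the push is about 9.8 N, so I'm handing in.

```bash
python3 -c "
from rig import *
print(close_job())"
```

```text
the job is handed in; nothing more can be done
None
```

The job is handed in; the judge gave no verdict. The short temple lies released in the tray's short row. The long temple is still gripped on the jig, pushing the stop at about 9.8 N with the pointer tip in the green band.

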